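Fetch the sunken cassette with the hook rod and hang it to drain

TASK

Take the hook rod from its stand by the handle, reach down into the deep tank with it, feel for the window of the cassette's lifting tab (its height differs each time and is not measured) and lift the cassette out on the hook. Then hang the rod back in its stand, flange resting in the fork, with the cassette still hanging freely on the hook to drain. Feel gently, with only light force on the tab and the tank and without tipping the cassette in the tank; touch the cassette with the hook only, and leave the other things on the bench where they are.

Things in the scene. Friction and masses are not known exactly. Their poses are not given: they have to be found in the camera images.
- tank: Open-topped steel tank, fixed. Origin: centre of its underside, on the bench. Outside 90 (x) x 82 (y) x 125 mm high, rim standing out 5 mm more; inside 80 (x) x 72 (y), floor 5 mm. Two inner ledges along x carry the cassette. Too narrow for an open gripper.
- cassette: Aluminium specimen cassette hanging in the tank, axes parallel to the tank's: closed box 56 (x) x 52 (y) mm, origin at the centre of its underside, deck (top face, flange 70 x 67 x 3 mm resting on the ledges) 32 mm higher. About 0.2 to 0.3 kg in all. It rests loosely: 2 N sideways on the tab tips it.
- cassette_deck (a point): Centre of the cassette's deck. Here stands the lifting tab: upright steel plate 40 mm wide (along y), 5 mm thick (x), with a window 26 wide x 12 tall (mm), under a top bar 6 mm tall; solid below the window. NOT measured: its top edge is clamped anywhere from 21 to 51 mm above the deck; feel for it.
- tab_foot (a point): Same point as cassette_deck, fixed to the cassette (it does not follow the tab's height). The tab above it is sprung: pressed down from above it gives 1 mm per 1.2 N for 6 mm, then is rigid; it comes back when let go and does not give when pulled up.
- rod_handle (a point): Centre of the hook rod's upright grey handle, 16 x 16 x 56 mm, sides along its x and y, z up; rod 0.11 kg. Below it a round flange, 26 mm across, 4 thick, underside 32 mm below this point; then on the same axis a 5 mm round shank down to the hook. At the start the rod hangs in the stand, nose (+x) pointing roughly out of the fork's mouth.
- rod: The same hook rod; origin on its axis at the underside of the flange, same axes.
- rod_nose (a point): Middle of the hook's nose: a 5 mm thick bar along the rod's +x, centre line 100 mm below the flange's underside (132 below handle centre), this point 8 mm from the shank's axis. The tip turns up in a lip: top 5.5 mm above the centre line, outer face 18.5 mm from the shank's axis. Hook 8 mm tall in all.
- stand_seat (a point): Seat of the fixed rod stand: on the fork's top face, 200 mm above the bench, where the hanging rod's axis stands. Notch 12 mm wide, open to the stand's -x. 17 to 22 mm from the seat on that side each arm has a lip 4 mm high that the flange must pass over. Post 14 mm thick at +68 mm x; base at most 12 mm high, x -55 to +82 mm, 100 mm wide.
- timer: Bystander: white kitchen-type timer, 58 x 58 x 20 mm, origin under its centre.
- vial: Bystander: small brown vial with white cap, 22 x 48 mm, origin under its centre.
- beaker: Bystander: clear beaker, 73 x 94 mm, origin under its centre.
- amber_bottle: Bystander: brown bottle with black cap, 58 x 115 mm, origin under its centre.
- tape_roll: Bystander: roll of tape lying flat, 77 x 19 mm, origin under its centre.
- notepad: Bystander: pad of paper, 76 x 76 x 11 mm, origin under its centre.
- marker: Bystander: black marker lying flat, 135 x 13 x 16 mm, origin under its centre.

How it is judged:
By the outcome, as a careful person would: the job done as asked, in the order asked, and still so for the second after the job is handed in, with the robot touching nothing.
It also fails if it takes over 64 s, if anything falls off the work surface, if the arm or the gripper's body presses on something with over 40 N, if the wrist force passes 120 N, or if a joint passes its speed limit or range.

ROBOT

A 6-joint arm with a two-finger parallel gripper is mounted at the origin on a cart in front of the work surface, level with it; the furniture and walls round the work are solid. World frame = base frame: x ahead of the robot, y to its left, z up, the work surface at z = 0. Lengths are in m, angles in rad, forces in N, time in s.
With the tool pointing down it reaches from about 0.375 to 0.9 m from the base axis. Payload 3.1 kg.
Tool frame: the origin (TCP) lies midway between the tips of the shut fingers; the grasp point (between the pads) lies 19 mm behind it; z points along the fingers, y is the line along which they close (so a half turn about z gives the same grasp; the last joint's range is limited). The gripper opens to 85 mm and grips with 20 to 120 N. Pads are 22 mm wide; open, the fingers measure 114 mm over their backs; the gripper's body (76 mm by 85 mm) begins 54 mm behind the grasp point. The pads swing forward as they close: fully open they stand 13 mm farther back than shut.
Start: joints at [1.145, 0.527, 1.433, -0, 1.181, -0.178], TCP at [0.153, 0.606, 0.231] pointing down, gripper open.
Joint ranges: [-3.08, 3.08], [-0.75, 2.2], [0.22, 2.44], [-1.43, 4.57], [0, 2.65], [-2.85, 2.85]. Speed limits (rad/s): [2.79, 2.79, 3.14, 3.14, 3.14, 3.14].

INTERFACE

Orientations are given as a unit quaternion [x, y, z, w].
In Python, from cell import robot, get_image, order gives the robot as it stands.
- The arm moves only by the shell command python3 -m crank 'ROWS' [FORCE]. ROWS is a JSON object of lists of equal length, an entry for each row: "dp": the shift along the tool's x, y, z in cm, a list of three; "roll": the turn about the tool's z in degrees; "gripper": the opening, from 0 (shut) to 1 (fully open). In form: {"dp": [[x, y, z], ...], "roll": [roll, ...], "gripper": [gripper, ...]}. A call has 1 to 8 rows; each row shifts and turns the commanded pose from where the row before left it, along the tool's axes as they then stand; what a row does not reach is not made up. A row lasts 1/10 s, in which the tool goes at most 50 mm and 8.59 degrees, less where a joint would pass 70% of its speed; a pose out of reach is approached as far as the arm can. A call is refused whole if a number of a shift passes 5 or a number of a turn 8.59, either way. A call with a gripper value outside its range is refused whole. The fingers move at their own pace and stop on an object; FORCE is the grip in N (left out, the last holds). Time passes only in rows, so rows that do not move let the fingers close. It gives the time, the measured TCP pose, the force, the opening and the grip force at its end, in the units of the state.
- robot.state(): the state, without advancing time (a new reading comes with each control period).
- get_image(name): name is "scene" or "top" or "wrist"; returns a dict with "img" (400x640x3 uint8, red, green, blue), "camera_matrix" (3x3 intrinsics, pixels), "rvec" (rotation vector, rad) and "tvec" (3), from world to camera coordinates, as OpenCV has them; the wrist camera has in their place "T_tool_cam" (4x4, takes a point from camera to tool coordinates, whose origin is the TCP and whose axes are the flange's). Camera axes: x right, y down, z forward; pixel columns grow to the right and rows downward; lengths in m; the calibration is good to about 2 mm. A picture is of the moment at which its call begins: read the wrist's pose just before it. There is no depth.
- order.finish_job(): hands the job in; it is judged then, once.
The state is a dict: "time_s": time; "q": joint angles; "dq": joint speeds; "joint_torque": joint torques, N m; "ee_pos": TCP position; "orientation": TCP orientation; "contact_force": force on the tool from outside, world axes, zero at the start; "moment": the same for the moment, N m; "opening": finger opening in m; "grasp_force": force on a finger pad.
Only numpy, scipy, OpenCV 4.12 (cv2) and the standard library are available. Lean on these libraries where they do the work, as an engineer would, in place of code of your own. Each camera call takes 0.05 s, during which the arm holds its last target. There are 200 camera calls.

## Working session

There is one attempt and no reset: what is moved stays moved. The work goes in short steps, Python scripts to look and compute and a shell command to move; the robot and the scene stay as the last step left them, time stands still between calls to the robot, and variables do not carry over. Pictures are saved under pics/ and viewed, at most 10 in all, crops included, and the job is handed in when it is done.

```bash
mkdir -p pics; ls; python3 - <<'E'
from cell import robot,get_image
import cv2,json
s=robot.state();print(s)
for n in("scene","top"):
    d=get_image(n);cv2.imwrite(f"pics/{n}0.png",d["img"][:,:,::-1]);print(n,d["camera_matrix"],d["rvec"],d["tvec"])
d=get_image("wrist");print(d["T_tool_cam"],d["camera_matrix"])
E
```

```text
pics
{'time_s': 0.0, 'q': array([ 1.14450890e+00,  5.28450281e-01,  1.43392958e+00,  1.17576223e-05,
        1.18138945e+00, -1.78450658e-01]), 'dq': array([-0.00111643,  0.00219698,  0.00108512, -0.00052686, -0.00126781,
       -0.00018135]), 'joint_torque': array([-6.45974887e-04, -4.42356563e+01, -1.78021091e+01, -3.84849081e-04,
        8.59340216e-03,  9.22203157e-06]), 'ee_pos': array([0.15295017, 0.60524663, 0.2303347 ]), 'orientation': array([ 1.23603633e-01,  9.92331072e-01, -1.03733611e-03, -3.29274893e-04]), 'contact_force': array([ 0.53842537, -0.59003948,  0.56162636]), 'moment': array([-0.00568177,  0.01610534,  0.03858287]), 'grasp_force': 0.0, 'opening': 0.08517685250295218}
scene [[472.76974587   0.         324.23557931]
 [  0.         472.76974587 187.96772833]
 [  0.           0.           1.        ]] [ 0.68108824 -2.63875151  1.0758224 ] [0.3893122  0.35208114 1.60495035]
top [[380.17295324   0.         320.18566679]
 [  0.         380.17295324 201.4223033 ]
 [  0.           0.           1.        ]] [ 2.18065347 -2.16824054  0.15423676] [-0.1550401   0.50918003  1.30307427]
[[ 4.97737650e-04 -9.61648088e-01 -2.74285811e-01  6.90222993e-02]
 [ 9.99999839e-01  4.03850816e-04  3.98763627e-04 -9.89839329e-04]
 [-2.72699731e-04 -2.74285965e-01  9.61648135e-01 -1.43656498e-01]
 [ 0.00000000e+00  0.00000000e+00  0.00000000e+00  1.00000000e+00]] [[348.20526665   0.         318.15252216]
 [  0.         348.20526665 194.42043307]
 [  0.           0.           1.        ]]
```

View pics/scene0.png

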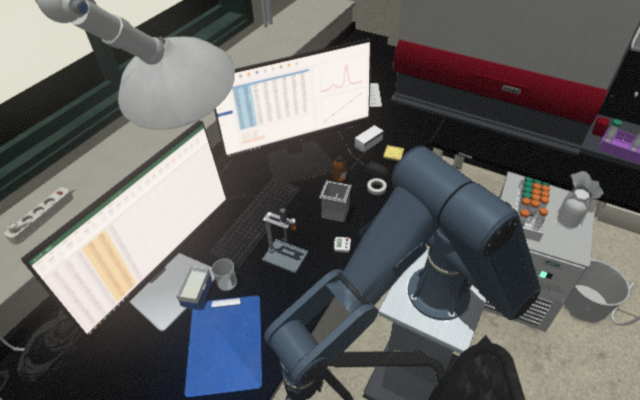

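View pics/top0.png

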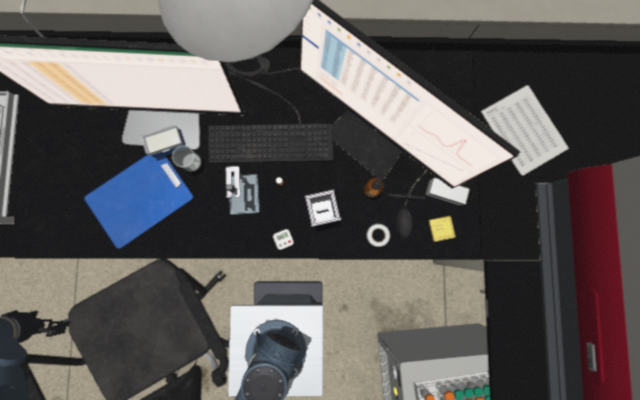

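The overview shows the tank near top (323,208), the stand near top (240,190) and scene (283,240), the timer near top (283,239), and the vial at top (279,181). Next I'll zoom in on the stand and tank in both views.

```bash
cat > h.py <<'E'
import numpy as np,cv2
from cell import robot,get_image
def cam(d):
    R=cv2.Rodrigues(np.array(d["rvec"]))[0];t=np.array(d["tvec"]).ravel();return R,t,np.array(d["camera_matrix"])
def ray(d,uv):
    R,t,K=cam(d);return -R.T@t,R.T@np.linalg.inv(K)@np.array([*uv,1.])
def onz(d,uv,z):
    c,r=ray(d,uv);return c+r*(z-c[2])/r[2]
def proj(d,p):
    return cv2.projectPoints(np.array(p,float).reshape(-1,3),np.array(d["rvec"]),np.array(d["tvec"]),np.array(d["camera_matrix"]),None)[0].reshape(-1,2)
E
python3 - <<'E'
from h import *
t=get_image("top");s=get_image("scene")
a=cv2.resize(t["img"][155:255,210:350],None,fx=5.5,fy=5.5,interpolation=cv2.INTER_CUBIC)
b=cv2.resize(s["img"][170:280,250:390],None,fx=5.5,fy=5.5,interpolation=cv2.INTER_CUBIC)
cv2.imwrite("pics/a.png",a[:,:,::-1]);cv2.imwrite("pics/b.png",b[:,:,::-1])
print(proj(t,[0,0,0]),proj(t,[.153,.606,.23]))
for n,uv,z in(("tank",(323,208),.125),("stand",(232,182),.2),("vial",(279,181),.05),("timer",(283,239),.02)):print(n,onz(t,uv,z))
E
```

```text
[[274.95259533 349.9759825 ]] [[ 53.87677585 316.71248698]]
tank [ 0.47772968 -0.15892036  0.125     ]
stand [0.54845933 0.12272624 0.2       ]
vial [ 0.57825114 -0.00828375  0.05      ]
timer [ 0.37836611 -0.02311067  0.02      ]
```

View pics/a.png

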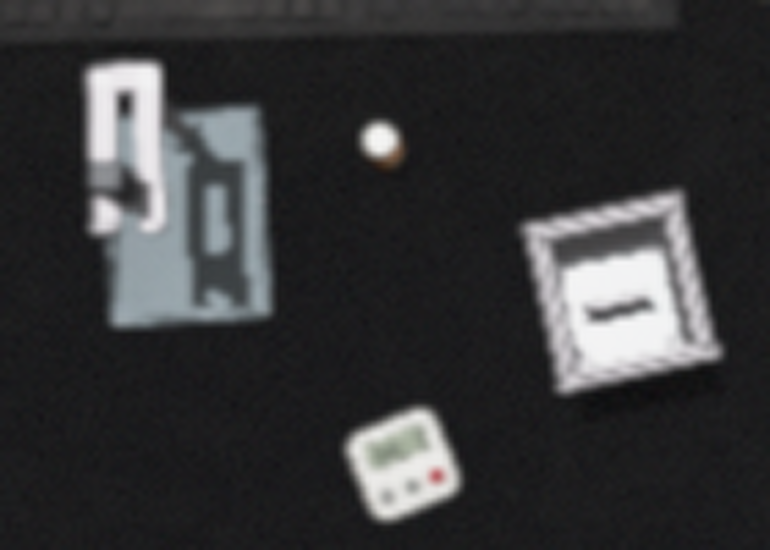

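View pics/b.png

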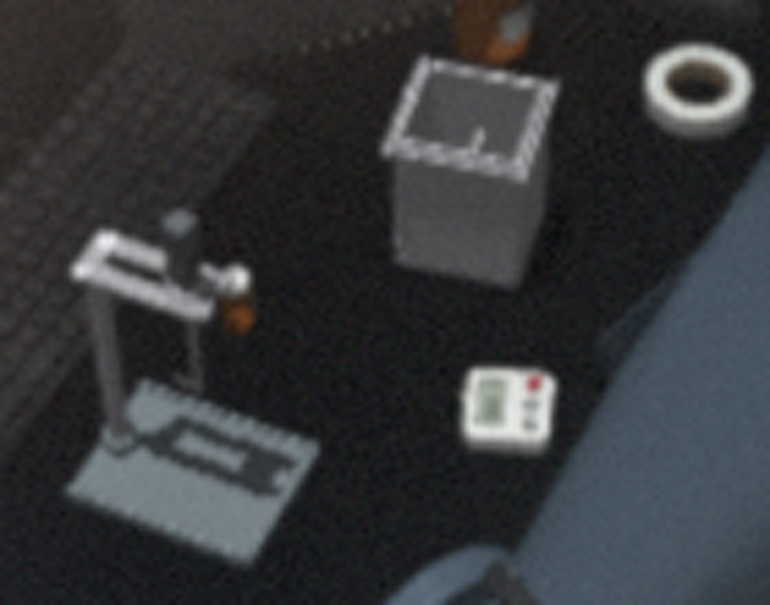

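Top crop (×5.5, origin 210,155): the fork is at about (85–163, 65–235) with its mouth toward −x, and the handle leans to about (120,185). The tank rim corners are near (522,225), (683,192), (720,355) and (562,392). The tab runs from (587,315) to (655,300). The nose already points toward world −x, so it can enter the window from the +x side after a turn of about 12°. Next I'll fit rectangles to these.

```bash
python3 - <<'E'
from h import *
t=get_image("top")
g=cv2.cvtColor(t["img"],cv2.COLOR_RGB2GRAY)
def rect(x0,y0,x1,y1,z,th):
    m=np.zeros_like(g);m[y0:y1,x0:x1]=(g[y0:y1,x0:x1]>th)
    n,l,st,_=cv2.connectedComponentsWithStats(m);i=1+np.argmax(st[1:,4])
    ys,xs=np.where(l==i);print(st[i])
    P=np.array([onz(t,(x+.5*0,y),z)[:2] for x,y in zip(xs,ys)],np.float32)
    r=cv2.minAreaRect(P*1000);print(r,cv2.boxPoints(r).round().tolist());return r
print("tank");rect(300,185,345,232,.125,110)
print("fork");rect(222,160,242,202,.2,190)
u=lambda a,b:(210+a/5.5-.4,155+b/5.5-.4)
for n,uv,z in(("tabL",u(587,315),.09),("tabR",u(655,300),.09),("tab",u(620,307),.06),("handletop",u(103,168),.26),("handle top",u(105,175),.26)):print(n,onz(t,uv,z).round(4))
E=[(522,225),(683,192),(720,355),(562,392)]
print([onz(t,u(*p),.125)[:2].round(4).tolist() for p in E])
# base edges z~.012
print([onz(t,u(*p),.01)[:2].round(4).tolist() for p in [(258,105),(272,318),(110,325)]])
print([onz(t,u(*p),.2)[:2].round(4).tolist() for p in [(85,66),(161,62),(163,228),(92,235)]])
E
```

```text
tank
[305 190  36  36 813]
((479.56903076171875, -156.86642456054688), (102.6437759399414, 96.89602661132812), 12.81946849822998) [[419.0, -121.0], [440.0, -215.0], [540.0, -193.0], [519.0, -98.0]]
fork
[227 167  13  30 190]
((549.9694213867188, 120.31745147705078), (91.5732421875, 35.68073654174805), 4.448304653167725) [[503.0, 135.0], [506.0, 99.0], [597.0, 106.0], [594.0, 142.0]]
tabL [ 0.468  -0.1378  0.09  ]
tabR [ 0.4774 -0.1792  0.09  ]
tab [ 0.4758 -0.1588  0.06  ]
handletop [0.5292 0.1206 0.26  ]
handle top [0.5255 0.1194 0.26  ]
[[0.5183, -0.0984], [0.5389, -0.1941], [0.4417, -0.216], [0.4194, -0.1228]]
[[0.6108, 0.0758], [0.4718, 0.0636], [0.4666, 0.1671]]
[[0.5962, 0.1454], [0.5989, 0.1032], [0.5052, 0.0994], [0.501, 0.1385]]
```

```bash
cat >> h.py <<'E'
from scipy.spatial.transform import Rotation as Ro
def st():
    s=robot.state();R=Ro.from_quat(s["orientation"]).as_matrix();return s,np.array(s["ee_pos"]),R
def goto(p):
    s,e,R=st();yaw=np.degrees(np.arctan2(R[1,0],R[0,0]))%360
    print("t",s["time_s"],"pos",e.round(4),"yaw",yaw.round(2),"tilt",R[:2,2].round(4),"F",np.round(s["contact_force"],2),"M",np.round(s["moment"],3),"grip",round(s["grasp_force"],1),round(s["opening"],4))
    if p is not None:print("dp cm",(R.T@(np.array(p)-e)*100).round(2))
E
python3 -m crank '{"dp":[[0,0,-4],[0,0,-4],[0,0,-4]],"roll":[-6.2,-6.2,-6.2],"gripper":[1,1,1]}' 40; python3 -c "
from h import *
goto([.527,.12,.345])"
```

```text
time_s: 0.6
ee_pos: [0.1531, 0.6056, 0.3523]
orientation: [-0.041, 0.999, -0.001, -0.0]
contact_force: [1.3, 1.1, 0.1]
opening: 0.0855
grasp_force: 0.0
t 0.6 pos [0.1531 0.6056 0.3523] yaw 184.66 tilt [-0.0005 -0.0011] F [1.3  1.13 0.12] M [-0.003  0.03  -0.031] grip 0.0 0.0855
dp cm [-33.32 -51.43   0.76]
```

```bash
python3 -m crank '{"dp":[[-2.6,-4,0],[-2.6,-4,0],[-2.6,-4,0],[-2.6,-4,0],[-2.6,-4,0],[-2.6,-4,0],[-2.6,-4,0],[-2.6,-4,0]],"roll":[0,0,0,0,0,0,0,0],"gripper":[1,1,1,1,1,1,1,1]}'
python3 -m crank '{"dp":[[-2.6,-4,0],[-2.6,-4,0],[-2.6,-4,0],[-2,-3.5,0],[0,0,0]],"roll":[0,0,0,0,0],"gripper":[1,1,1,1,1]}'; python3 - <<'E'
from h import *
goto([.527,.12,.345])
d=get_image("wrist");s,e,R=st()
np.savez("w1.npz",T=d["T_tool_cam"],K=d["camera_matrix"],e=e,R=R,img=d["img"])
cv2.imwrite("pics/w1.png",d["img"][:,:,::-1])
E
```

```text
time_s: 1.4
ee_pos: [0.386, 0.3012, 0.3515]
orientation: [-0.039, 0.999, 0.0, 0.0]
contact_force: [0.4, 1.5, 1.1]
opening: 0.0854
grasp_force: 0.0
time_s: 1.9
ee_pos: [0.4979, 0.1518, 0.3511]
orientation: [-0.035, 0.999, -0.001, 0.001]
contact_force: [-0.5, -0.0, 0.0]
opening: 0.0854
grasp_force: 0.0
t 1.9 pos [0.4979 0.1518 0.3511] yaw 184.05 tilt [ 0.0018 -0.0017] F [-0.52 -0.04  0.01] M [ 0.055  0.024 -0.   ] grip 0.0 0.0854
dp cm [-2.68 -3.37  0.62]
```

View pics/w1.png

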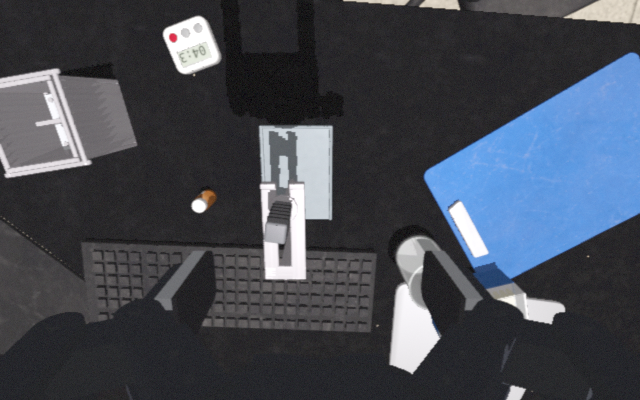

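The wrist view shows the fork at about (262–304, 182–280) with its mouth up (−x). The handle top is near (276,232), leaning over the flange at about (285,205). The tank rim is at left, with its near corners at about (60,70) and (90,163) and the tab near (52,122).

```bash
cat >> h.py <<'E'
def wz(w,uv,z):
    T=w["T"];r=w["R"]@T[:3,:3]@np.linalg.inv(w["K"])@np.array([*uv,1.]);c=w["e"]+w["R"]@T[:3,3]
    return c+r*(z-c[2])/r[2]
E
python3 - <<'E'
from h import *
w=np.load("w1.npz")
print("handle top",wz(w,(276,232),.26).round(4))
for p in[(262,184),(304,182),(305,279),(265,280)]:print("fork",p,wz(w,p,.2).round(4))
for p in[(60,70),(90,163),(5,177)]:print("rim",p,wz(w,p,.125).round(4))
c=cv2.resize(w["img"][165:295,225:335],None,fx=5,fy=4.6,interpolation=cv2.INTER_CUBIC);c=cv2.resize(w["img"][170:290,220:340],None,fx=5,fy=5,interpolation=cv2.INTER_CUBIC)
cv2.imwrite("pics/w1c.png",c[:,:,::-1])
E
```

```text
handle top [0.524  0.1243 0.26  ]
fork (262, 184) [0.5048 0.1044 0.2   ]
fork (304, 182) [0.5004 0.1408 0.2   ]
fork (305, 279) [0.5945 0.1476 0.2   ]
fork (265, 280) [0.5983 0.1099 0.2   ]
rim (60, 70) [ 0.4215 -0.1119  0.125 ]
rim (90, 163) [ 0.5148 -0.0919  0.125 ]
rim (5, 177) [ 0.5371 -0.1858  0.125 ]
```

View pics/w1c.png

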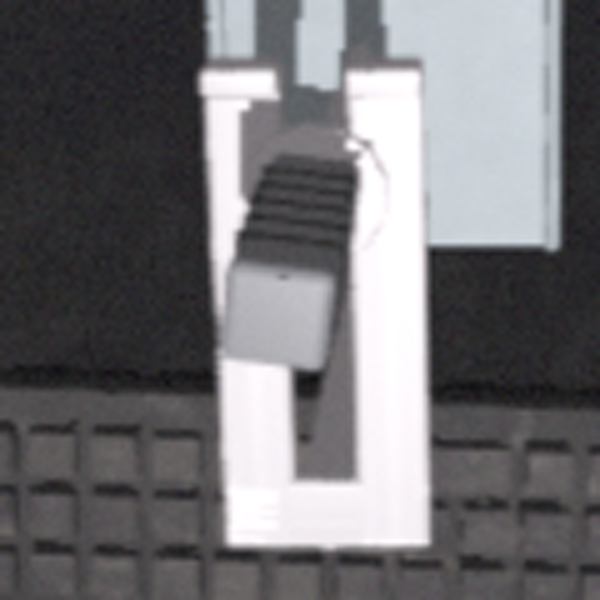

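```bash

python3 -m crank '{"dp":[[-1.4,-1.6,2],[-1.4,-1.4,2],[0,0,0],[0,0,0],[0,0,0]],"roll":[2.5,2,0,0,0],"gripper":[1,1,1,1,1]}'; python3 - <<'E'
from h import *
goto([.526,.122,.25])
s,e,R=st();d=get_image("wrist")
np.savez("w2.npz",T=d["T_tool_cam"],K=d["camera_matrix"],e=e,R=R,img=d["img"])
w=dict(np.load("w2.npz"))
def wproj(w,p):
    c=np.linalg.inv(w["T"])@np.append(w["R"].T@(np.array(p)-w["e"]),1);u=w["K"]@c[:3];return u[:2]/u[2]
u=wproj(w,[.526,.122,.26]);print(u)
x,y=u.astype(int);x0=max(0,x-60);y0=max(0,y-90);print(x0,y0)
c=cv2.resize(d["img"][y0:y0+150,x0:x0+150],None,fx=4,fy=4,interpolation=cv2.INTER_CUBIC)
cv2.imwrite("pics/w2c.png",c[:,:,::-1])
E
```

```text
time_s: 2.45
ee_pos: [0.5239, 0.1287, 0.3122]
orientation: [-0.0, 1.0, 0.0, 0.0]
contact_force: [0.3, 0.3, 0.7]
opening: 0.0848
grasp_force: 0.0
t 2.45 pos [0.5239 0.1287 0.3122] yaw 180.01 tilt [0.0008 0.0006] F [0.28 0.28 0.72] M [-0.054 -0.003  0.004] grip 0.0 0.0848
dp cm [-0.2  -0.67  6.22]
[308.59426984 219.29439124]
248 129
```

View pics/w2c.png

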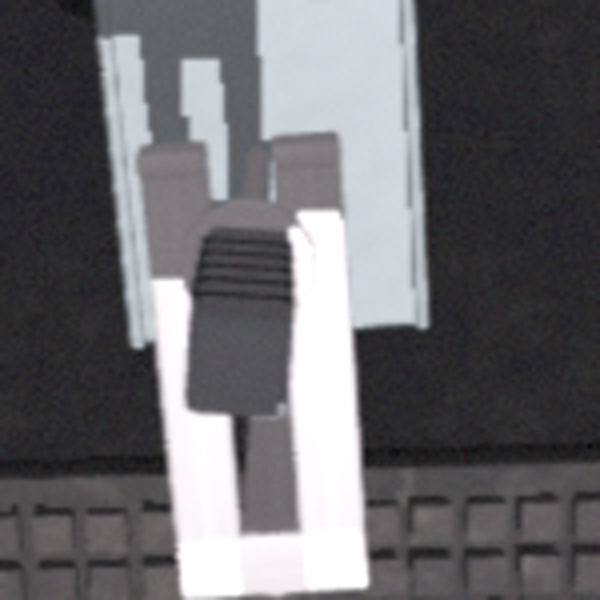

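```bash

python3 -m crank '{"dp":[[-0.2,-0.7,1],[0,0,4],[0,0,3.6],[0,0,1],[0,0,0],[0,0,0]],"roll":[3,0,0,0,0,0],"gripper":[1,1,1,1,1,1]}'; python3 -c "
from h import *
goto([.5257,.1217,.216])"
```

```text
time_s: 3.1
ee_pos: [0.5276, 0.1208, 0.217]
orientation: [0.027, 1.0, 0.0, 0.002]
contact_force: [0.0, 0.3, 0.7]
opening: 0.0855
grasp_force: 0.0
t 3.1 pos [0.5276 0.1208 0.217 ] yaw 176.94 tilt [0.0032 0.0001] F [0.05 0.28 0.69] M [-0.017 -0.01   0.003] grip 0.0 0.0855
dp cm [0.2  0.08 0.1 ]
```

```bash

python3 -m crank '{"dp":[[0.1,0,0],[0,0,0],[0,0,0],[0,0,0],[0,0,0],[0,0,0],[0,0,0],[0,0,0]],"roll":[0,0,0,0,0,0,0,0],"gripper":[0,0,0,0,0,0,0,0]}' 80; python3 -m crank '{"dp":[[0,0,0],[0,0,0],[0,0,0]],"roll":[0,0,0],"gripper":[0,0,0]}'; python3 -c "
from h import *
goto(None)"
```

```text
time_s: 3.9
ee_pos: [0.5256, 0.1204, 0.2157]
orientation: [0.027, 1.0, -0.0, 0.0]
contact_force: [-1.1, 0.7, 4.4]
opening: 0.0151
grasp_force: 77.9
time_s: 4.2
ee_pos: [0.5256, 0.1204, 0.2157]
orientation: [0.027, 1.0, -0.0, 0.0]
contact_force: [-1.2, -0.8, 3.8]
opening: 0.0149
grasp_force: 77.9
t 4.2 pos [0.5256 0.1204 0.2157] yaw 176.9 tilt [ 0.0004 -0.0001] F [-1.21 -0.78  3.76] M [-0.094  0.152 -0.034] grip 77.9 0.0149
```

```bash

python3 -m crank '{"dp":[[0,0,-0.5],[0,0,-0.5],[0,0,0],[1.5,-0.2,0],[3,-0.4,0],[3,-0.4,0],[0,0,0]],"roll":[0,0,0,0,0,0,0],"gripper":[0,0,0,0,0,0,0]}';python3 -c "
from h import *
goto([.46,.09,.31])"
```

```text
time_s: 4.9
ee_pos: [0.4444, 0.1146, 0.2244]
orientation: [0.027, 1.0, -0.0, -0.004]
contact_force: [-1.6, 0.0, -0.8]
opening: 0.015
grasp_force: 77.9
t 4.9 pos [0.4444 0.1146 0.2244] yaw 176.92 tilt [-0.0075 -0.    ] F [-1.56  0.01 -0.85] M [ 0.015  0.005 -0.005] grip 77.9 0.015
dp cm [-1.63 -2.38 -8.57]
```

```bash

python3 -m crank '{"dp":[[0,0,-3.5],[0,0,-3.5],[0,0,-3],[0,0,0]],"roll":[-5.3,-5.3,-5.3,0],"gripper":[0,0,0,0]}';python3 -c "
from h import *
goto([.505,-.151,.31])"
```

```text
time_s: 5.3
ee_pos: [0.4534, 0.1146, 0.3296]
orientation: [-0.112, 0.994, -0.001, 0.005]
contact_force: [0.7, 0.4, -1.5]
opening: 0.0152
grasp_force: 78.2
t 5.3 pos [0.4534 0.1146 0.3296] yaw 192.86 tilt [0.0109 0.0001] F [ 0.68  0.37 -1.46] M [-0.037 -0.07  -0.036] grip 78.2 0.0152
dp cm [  0.9  -27.04   2.01]
```

```bash

python3 -m crank '{"dp":[[0.1,-3,0],[0.1,-4.5,0],[0.1,-4.5,0],[0.1,-4.5,0],[0.1,-4.5,0],[0.1,-4,0],[0,-2,0],[0,0,0]],"roll":[0,0,0,0,0,0,0,0],"gripper":[0,0,0,0,0,0,0,0]}';
python3 -m crank '{"dp":[[0,0,0],[0,0,0],[0,0,0]],"roll":[0,0,0],"gripper":[0,0,0]}';python3 - <<'E'
from h import *
goto([.505,-.151,.31])
s,e,R=st();d=get_image("wrist")
np.savez("w3.npz",T=d["T_tool_cam"],K=d["camera_matrix"],e=e,R=R,img=d["img"])
cv2.imwrite("pics/w3.png",cv2.resize(d["img"][60:380,150:490],None,fx=1.85,fy=1.85,interpolation=cv2.INTER_CUBIC)[:,:,::-1])
E
```

```text
time_s: 6.1
ee_pos: [0.5044, -0.1526, 0.3239]
orientation: [-0.109, 0.994, 0.0, -0.001]
contact_force: [0.0, 1.1, -1.2]
opening: 0.0151
grasp_force: 78.4
time_s: 6.4
ee_pos: [0.5037, -0.1485, 0.3252]
orientation: [-0.112, 0.994, 0.0, -0.0]
contact_force: [0.4, -0.6, -0.5]
opening: 0.0149
grasp_force: 78.4
t 6.4 pos [ 0.5037 -0.1485  0.3252] yaw 192.91 tilt [-0.0005  0.0006] F [ 0.35 -0.59 -0.54] M [-0.009 -0.024 -0.006] grip 78.4 0.0149
dp cm [-0.07 -0.28  1.52]
```

View pics/w3.png

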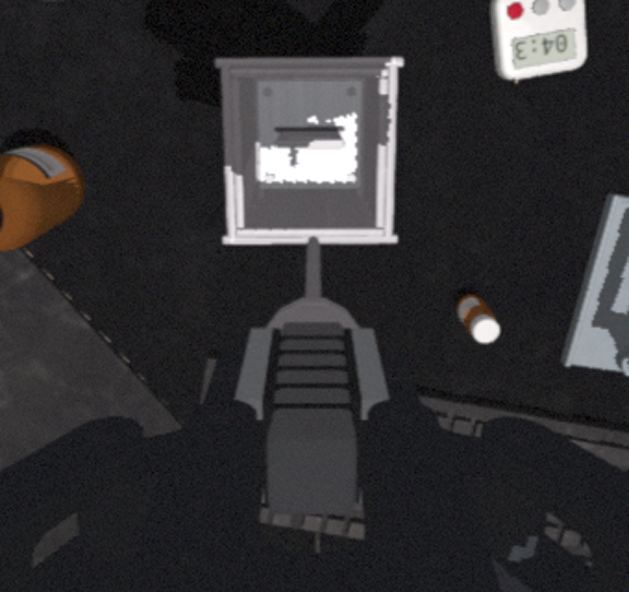

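The crop (×1.85, offset 150,60) shows the tank square to the tool. Rim corners are near (217,60), (402,60), (397,242) and (223,243). The deck flange spans about x 258–357 and the tab face about (275–343, 128), with the hook end over (313,238). I'll work out offsets in the tool frame.

```bash
python3 - <<'E'
from h import *
w=dict(np.load("w3.npz"))
P=lambda u,v:(150+u/1.85,60+v/1.85)
def tl(u,v,z): return (w["R"].T@(wz(w,P(u,v),z)-w["e"])*1000)[:2].round(1)
for p in[(217,60),(402,60),(397,242),(223,243)]:print("rim",p,tl(*p,.125),wz(w,P(*p),.125)[:2].round(4))
for z in(.04,.05,.06,.07):print("flange",z,[tl(*p,z) for p in[(258,80),(357,80),(357,185),(258,185)]])
for z in(.06,.08,.1,.12):print("tab",z,tl(275,128,z),tl(343,128,z),tl(343,145,z))
# hook end
print("hook end px z",[ (z,tl(313,238,z)) for z in(.2,.21,.22)])
E
python3 - <<'E'
import numpy as np,cv2
w=np.load("w3.npz");i=w["img"]
cv2.imwrite("pics/w3c.png",cv2.resize(i[85:180,255:380],None,fx=6,fy=6,interpolation=cv2.INTER_CUBIC)[:,:,::-1])
E
```

```text
rim (217, 60) [ 71.9 -49.2] [ 0.4445 -0.2124]
rim (402, 60) [71.9 45.5] [ 0.4233 -0.12  ]
rim (397, 242) [-24.7  46.6] [ 0.5173 -0.0974]
rim (223, 243) [-25.3 -49.8] [ 0.5394 -0.1912]
flange 0.04 [array([ 60.1, -35.2]), array([60.2, 28.6]), array([-8.3, 29.9]), array([ -8.3, -36.7])]
flange 0.05 [array([ 60.4, -34.4]), array([60.4, 27.9]), array([-6.4, 29.2]), array([ -6.5, -35.9])]
flange 0.06 [array([ 60.6, -33.6]), array([60.6, 27.2]), array([-4.6, 28.5]), array([ -4.7, -35.1])]
flange 0.07 [array([ 60.8, -32.8]), array([60.8, 26.5]), array([-2.8, 27.8]), array([ -2.8, -34.2])]
tab 0.06 [ 31.5 -23.6] [31.5 19. ] [20.9 19.1]
tab 0.08 [ 33.3 -22.5] [33.4 18. ] [23.3 18.2]
tab 0.1 [ 35.2 -21.4] [35.2 17. ] [25.7 17.2]
tab 0.12 [ 37.1 -20.3] [37.1 16. ] [28.  16.2]
hook end px z [(0.2, array([-2.4, -0.2])), (0.21, array([ 0.3, -0.2])), (0.22, array([ 2.9, -0.3]))]
```

View pics/w3c.png

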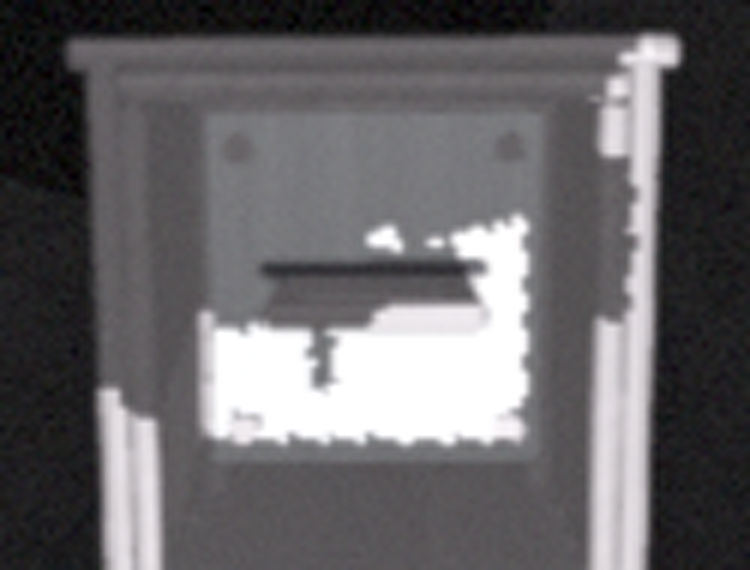

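The tab's top face is visible in this crop (×6, offset 255,85) at rows 303–330 and columns 264–488. The deck flange is at (205–545, 110–460).

```bash
python3 - <<'E'
from h import *
w=dict(np.load("w3.npz"))
P=lambda u,v:(255+u/6-.4,85+v/6-.4)
def tl(u,v,z): return (w["R"].T@(wz(w,P(u,v),z)-w["e"])*1000)[:2].round(1)
for z in(.03,.035,.04,.045,.05):
  a=[tl(*p,z) for p in[(205,110),(545,110),(540,460),(207,460)]];print("flange",z,a[1]-a[0],a[1]-a[2],np.mean(a,0))
for z in(.06,.07,.08,.09,.1):print("top",z,tl(264,317,z),tl(488,317,z),"c",tl(376,317,z))
a=[tl(*p,.125) for p in[(68,52),(680,50)]];print(a)
E
```

```text
flange 0.03 [ 0.  69.1] [72.  -0.5] [24.3   -2.425]
flange 0.035 [ 0.  68.3] [71.2 -0.5] [24.8   -2.425]
flange 0.04 [ 0.  67.5] [70.4 -0.5] [25.3   -2.425]
flange 0.045 [ 0.  66.7] [69.5 -0.5] [25.825 -2.425]
flange 0.05 [ 0.  65.9] [68.7 -0.5] [26.35  -2.425]
top 0.06 [ 22.  -23.8] [22.  19.7] c [22. -2.]
top 0.07 [ 23.1 -23.3] [23.2 19.2] c [23.2 -2. ]
top 0.08 [ 24.3 -22.7] [24.3 18.7] c [24.3 -2. ]
top 0.09 [ 25.5 -22.1] [25.5 18.2] c [25.5 -2. ]
top 0.1 [ 26.6 -21.6] [26.6 17.7] c [26.6 -1.9]
[array([ 71.1, -50.6]), array([71.5, 46.2])]
```

```bash

python3 -m crank '{"dp":[[0.7,-0.1,0],[1.0,-0.1,0],[0,0,2.5],[0,0,3],[0,0,2.5],[0,0,1.5],[0,0,0],[0,0,0]],"roll":[0,0,0,0,0,0,0,0],"gripper":[0,0,0,0,0,0,0,0]}';
python3 -m crank '{"dp":[[0,0,0],[0,0,0]],"roll":[0,0],"gripper":[0,0]}';python3 -c "
from h import *
goto(None)"
python3 -m crank '{"dp":[[0,0,0.4],[0,0,0]],"roll":[0,0],"gripper":[0,0]}'
```

```text
time_s: 7.25
ee_pos: [0.4876, -0.1561, 0.2307]
orientation: [-0.111, 0.994, -0.0, 0.0]
contact_force: [0.9, 0.7, -1.8]
opening: 0.0153
grasp_force: 78.4
time_s: 7.45
ee_pos: [0.4885, -0.1563, 0.2315]
orientation: [-0.111, 0.994, -0.001, 0.001]
contact_force: [0.1, -0.5, -1.3]
opening: 0.0149
grasp_force: 78.4
t 7.45 pos [ 0.4885 -0.1563  0.2315] yaw 192.8 tilt [ 0.0022 -0.0014] F [ 0.14 -0.53 -1.26] M [0.04  0.001 0.003] grip 78.4 0.0149
time_s: 7.65
ee_pos: [0.4877, -0.1557, 0.2263]
orientation: [-0.112, 0.994, 0.0, -0.0]
contact_force: [-0.3, 0.2, -1.2]
opening: 0.0149
grasp_force: 78.4
```

```bash
for i in 1; do :; done
python3 -m crank '{"dp":[[0,0,0.4],[0,0,0],[0,0,0.3],[0,0,0]],"roll":[0,0,0,0],"gripper":[0,0,0,0]}' | grep -E "ee|contact"
python3 -m crank '{"dp":[[0,0,0.2],[0,0,0],[0,0,0]],"roll":[0,0,0],"gripper":[0,0,0]}'| grep -E "ee|contact"
python3 -m crank '{"dp":[[0,0,0.2],[0,0,0],[0,0,0]],"roll":[0,0,0],"gripper":[0,0,0]}'| grep -E "ee|contact"
```

```text
ee_pos: [0.4876, -0.1557, 0.2189]
contact_force: [-0.3, -0.2, -1.5]
ee_pos: [0.4879, -0.1558, 0.2173]
contact_force: [-0.2, -0.6, -1.1]
ee_pos: [0.4878, -0.1558, 0.2152]
contact_force: [0.2, -0.4, -0.5]
```

```bash

python3 -m crank '{"dp":[[0,0,0.1],[0,0,0],[0,0,0]],"roll":[0,0,0],"gripper":[0,0,0]}'| grep -E "ee|contact"
python3 -m crank '{"dp":[[0,0,0.1],[0,0,0],[0,0,0]],"roll":[0,0,0],"gripper":[0,0,0]}'| grep -E "ee|contact"
```

```text
ee_pos: [0.4879, -0.1558, 0.2143]
contact_force: [0.3, 0.1, -1.1]
ee_pos: [0.4878, -0.1558, 0.2133]
contact_force: [-1.1, 0.1, -2.4]
```

```bash

python3 -m crank '{"dp":[[0,0,0.1],[0,0,0],[0,0,0]],"roll":[0,0,0],"gripper":[0,0,0]}'| grep -E "ee|contact"
```

```text
ee_pos: [0.4878, -0.1558, 0.2123]
contact_force: [0.2, 0.5, -0.2]
```

```bash

python3 -m crank '{"dp":[[0,0,0.1],[0,0,0],[0,0,0]],"roll":[0,0,0],"gripper":[0,0,0]}'| grep -E "ee|contact"
python3 -m crank '{"dp":[[0,0,0.1],[0,0,0],[0,0,0]],"roll":[0,0,0],"gripper":[0,0,0]}'| grep -E "ee|contact"
```

```text
ee_pos: [0.4878, -0.1558, 0.2113]
contact_force: [-0.0, 0.7, -0.2]
ee_pos: [0.4878, -0.1558, 0.2103]
contact_force: [0.0, 0.4, -0.7]
```

```bash

python3 -m crank '{"dp":[[0,0,0.1],[0,0,0],[0,0,0]],"roll":[0,0,0],"gripper":[0,0,0]}'| grep -E "ee|contact"
python3 -m crank '{"dp":[[0,0,0],[0,0,0]],"roll":[0,0],"gripper":[0,0]}'| grep -E "ee|contact"
```

```text
ee_pos: [0.4878, -0.1558, 0.2093]
contact_force: [0.5, -0.8, -1.4]
ee_pos: [0.4879, -0.1558, 0.2093]
contact_force: [-0.1, -0.3, -0.9]
```

No contact yet at TCP z 0.2093. Carrying on down.

```bash

python3 -m crank '{"dp":[[0,0,0.1],[0,0,0],[0,0,0]],"roll":[0,0,0],"gripper":[0,0,0]}'| grep -E "ee|contact"
python3 -m crank '{"dp":[[0,0,0.1],[0,0,0],[0,0,0]],"roll":[0,0,0],"gripper":[0,0,0]}'| grep -E "ee|contact"
```

```text
ee_pos: [0.4878, -0.1558, 0.2083]
contact_force: [-1.8, -0.1, -1.4]
ee_pos: [0.4878, -0.1558, 0.2073]
contact_force: [-0.2, -0.5, -1.0]
```

```bash

python3 -m crank '{"dp":[[0,0,0.1],[0,0,0],[0,0,0]],"roll":[0,0,0],"gripper":[0,0,0]}'| grep -E "ee|contact"
python3 -m crank '{"dp":[[0,0,0],[0,0,0]],"roll":[0,0],"gripper":[0,0]}'| grep -E "ee|contact"
```

```text
ee_pos: [0.4878, -0.1558, 0.2063]
contact_force: [0.6, 0.4, -1.9]
ee_pos: [0.4879, -0.1559, 0.2063]
contact_force: [-0.8, 0.9, -1.1]
```

```bash

python3 -m crank '{"dp":[[0,0,0.1],[0,0,0],[0,0,0]],"roll":[0,0,0],"gripper":[0,0,0]}'| grep -E "ee|contact"
python3 -m crank '{"dp":[[0,0,0.1],[0,0,0],[0,0,0]],"roll":[0,0,0],"gripper":[0,0,0]}'| grep -E "ee|contact"
```

```text
ee_pos: [0.4878, -0.1558, 0.2053]
contact_force: [-0.8, -0.3, -1.9]
ee_pos: [0.4878, -0.1558, 0.2043]
contact_force: [0.0, 0.5, -2.0]
```

```bash

python3 -m crank '{"dp":[[0,0,0.1],[0,0,0],[0,0,0]],"roll":[0,0,0],"gripper":[0,0,0]}'| grep -E "ee|contact"
python3 -m crank '{"dp":[[0,0,0],[0,0,0]],"roll":[0,0],"gripper":[0,0]}'| grep -E "ee|contact"
```

```text
ee_pos: [0.4879, -0.1558, 0.2033]
contact_force: [-1.3, 0.2, -0.8]
ee_pos: [0.4879, -0.1558, 0.2033]
contact_force: [0.8, 0.5, -1.1]
```

```bash

python3 -m crank '{"dp":[[0,0,0.1],[0,0,0],[0,0,0]],"roll":[0,0,0],"gripper":[0,0,0]}'| grep -E "ee|contact"
python3 -m crank '{"dp":[[0,0,0.1],[0,0,0],[0,0,0]],"roll":[0,0,0],"gripper":[0,0,0]}'| grep -E "ee|contact"
```

```text
ee_pos: [0.4878, -0.1558, 0.2023]
contact_force: [0.2, -0.0, -1.3]
ee_pos: [0.4879, -0.1558, 0.2013]
contact_force: [-0.2, -0.1, -1.1]
```

```bash

python3 -m crank '{"dp":[[0,0,0.1],[0,0,0],[0,0,0]],"roll":[0,0,0],"gripper":[0,0,0]}'| grep -E "ee|contact"
python3 -m crank '{"dp":[[0,0,0],[0,0,0]],"roll":[0,0],"gripper":[0,0]}'| grep -E "ee|contact"
```

```text
ee_pos: [0.4878, -0.1558, 0.2003]
contact_force: [-0.8, -0.8, -1.7]
ee_pos: [0.4879, -0.1558, 0.2003]
contact_force: [-0.3, -0.6, -1.7]
```

```bash

python3 -m crank '{"dp":[[0,0,0.1],[0,0,0],[0,0,0]],"roll":[0,0,0],"gripper":[0,0,0]}'| grep -E "ee|contact"
python3 -m crank '{"dp":[[0,0,0.1],[0,0,0],[0,0,0]],"roll":[0,0,0],"gripper":[0,0,0]}'| grep -E "ee|contact"
python3 -m crank '{"dp":[[0,0,0.1],[0,0,0],[0,0,0]],"roll":[0,0,0],"gripper":[0,0,0]}'| grep -E "time|ee|contact"
```

```text
ee_pos: [0.4878, -0.1558, 0.1992]
contact_force: [0.9, 1.0, -1.7]
ee_pos: [0.4878, -0.1558, 0.1983]
contact_force: [-0.1, 0.4, -1.7]
time_s: 14.85
ee_pos: [0.4878, -0.1558, 0.1973]
contact_force: [0.0, -0.4, -0.8]
```

```bash

python3 -m crank '{"dp":[[0,0,0.1],[0,0,0]],"roll":[0,0],"gripper":[0,0]}'| grep -E "ee|contact"
python3 -m crank '{"dp":[[0,0,0.1],[0,0,0]],"roll":[0,0],"gripper":[0,0]}'| grep -E "ee|contact"
python3 -m crank '{"dp":[[0,0,0.1],[0,0,0]],"roll":[0,0],"gripper":[0,0]}'| grep -E "time|ee|contact"
```

```text
ee_pos: [0.4878, -0.1558, 0.1962]
contact_force: [-0.7, 0.2, -1.4]
ee_pos: [0.4878, -0.1558, 0.1952]
contact_force: [-0.2, 0.3, -1.0]
time_s: 15.45
ee_pos: [0.4878, -0.1558, 0.1942]
contact_force: [-0.0, -0.3, -0.8]
```

```bash
python3 - <<'E'
from h import *
w=dict(np.load("w3.npz"))
s=get_image("scene")
# where would tab top ends project in scene for z candidates; brightness inside the tank
c=w["e"]+w["R"]@np.array([.025,-.0022,0]);ydir=w["R"][:,1]
for z in(.065,.07,.075,.08,.085,.09):
  p=[[*(c+ydir*k)[:2],z] for k in(-.02,0,.02)];print(z,proj(s,p).round(1).tolist())
g=cv2.cvtColor(s["img"],cv2.COLOR_RGB2GRAY);print(g[184:203,322:348])
E
```

```text
0.065 [[337.8, 196.5], [336.4, 200.1], [335.0, 203.8]]
0.07 [[337.8, 195.6], [336.4, 199.2], [335.0, 202.9]]
0.075 [[337.8, 194.7], [336.4, 198.3], [335.0, 202.0]]
0.08 [[337.8, 193.8], [336.4, 197.4], [335.0, 201.1]]
0.085 [[337.8, 192.9], [336.4, 196.5], [335.0, 200.2]]
0.09 [[337.8, 192.0], [336.4, 195.6], [335.0, 199.3]]
[[ 29  46  91 141 153 105  76  77  77  76  73  76  77  81  80  74  69  72
   71  69  65  59  57  57  55  47]
 [ 35  70 120 147 139  84  71  80  78  74  72  73  71  77  74  70  69  73
   68  72  69  70  70  71  66  66]
 [ 44 104 161 149 105  76  75  78  76  76  78  72  71  74  71  70  71  73
   69  70  69  71  71  72  72  70]
 [ 51 114 174 155  85  71  69  77  78  79  77  74  69  73  71  69  73  71
   68  71  71  69  70  72  72  64]
 [ 70 125 155 136  77  70  71  76  79  79  78  71  74  78  73  69  71  74
   72  70  71  67  71  70  69  70]
 [ 94 146 151 102  72  68  67  70  79  78  77  73  76  74  75  72  71  71
   71  72  70  71  73  69  70  69]
 [121 154 139  81  68  67  69  74  79  75  77  74  74  78  72  71  72  71
   70  69  69  74  69  68  70  68]
 [152 154 
[... 598 characters left out ...]
73  69  69
   70  72  73  72  72  71  70  67]
 [120 125 144 144 135 139 144 147 135 123 122 120  82  70  70  70  69  73
   73  74  71  72  71  72  68  69]
 [ 95 113 132 136 122 121 128 143 145 134 138 123  77  70  70  72  72  75
   83 100  77  71  71  70  70  69]
 [ 74  81  78  82  83  89 111 129 136 121 120 107  76  73  73  67  73  78
   88 109 102  78  71  70  69  67]
 [ 69  71  71  70  69  72  76  78  81  77  93  93  73  70  71  72  72  70
   93 123 122  79  71  68  70  67]
 [ 69  71  70  70  70  70  68  73  71  73  72  72  71  71  67  73  71  74
   89 115 115 100  80  66  69  67]
 [ 72  74  70  67  69  74  74  67  69  69  69  69  68  69  66  69  72  67
   72  78  93  99  85  73  67  67]]
```

```bash
python3 - <<'E'
from h import *
def wproj(w,p):
    c=np.linalg.inv(w["T"])@np.append(w["R"].T@(np.array(p)-w["e"]),1);u=w["K"]@c[:3];return (u[:2]/u[2]).round(1)
w=dict(np.load("w2.npz"));R3=Ro.from_euler('z',177,degrees=True).as_matrix()
o=np.array([.5257,.1217,.2])
for n,l in(("handle",(0,0,.06)),("shankbot",(2.5e-3,0,-.1)),("tip",(.0185,0,-.0945)),("tipback",(-.0185,0,-.0945))):
  print("w2",n,(wproj(w,o+R3@np.array(l))-[248,129])*4)
w=dict(np.load("w3.npz"));R=w["R"]
for n,l in(("handletop",(0,0,-.0443)),("flangefront",(.013,0,.0157)),("shankbot",(.0025,0,.1157)),("tip",(.0185,0,.1102))):
  print("w3",n,(wproj(w,w["e"]+R@np.array(l))-[150,60])*1.85)
d=get_image("wrist");np.savez("w4.npz",T=d["T_tool_cam"],K=d["camera_matrix"],e=st()[1],R=st()[2],img=d["img"])
w=dict(np.load("w4.npz"))
for n,l in(("shankbot",(.0025,0,.1157)),("tip",(.0185,0,.1102))):print("w4",n,wproj(w,w["e"]+w["R"]@np.array(l)))
c=cv2.resize(w["img"][50:250,220:420],None,fx=3,fy=3,interpolation=cv2.INTER_CUBIC)
cv2.imwrite("pics/w4.png",c[:,:,::-1])
E
```

```text
w2 handle [240.4 359.2]
w2 shankbot [257.2 138.8]
w2 tip [260.   80.4]
w2 tipback [253.2 222.4]
w3 handletop [317.09  471.195]
w3 flangefront [315.055 289.34 ]
w3 shankbot [313.575 232.545]
w3 tip [313.76 197.21]
w4 shankbot [319.5 185.7]
w4 tip [319.6 166.6]
```

View pics/w4.png

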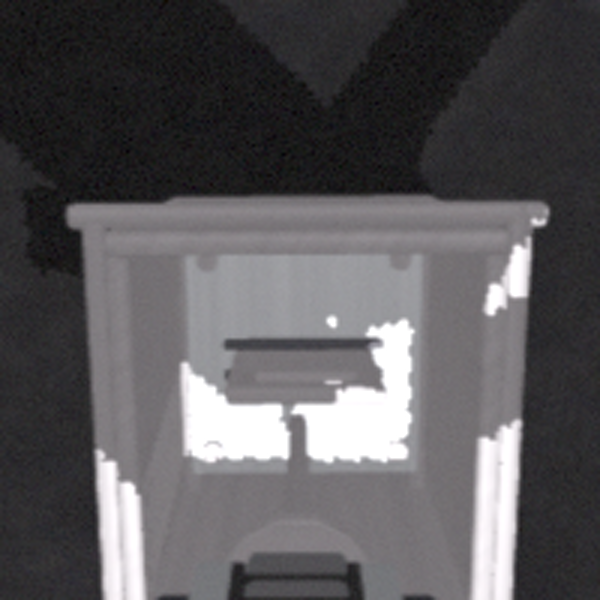

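```bash
python3 - <<'E'
from h import *
s=get_image("scene")
i=cv2.cvtColor(cv2.imread("pics/scene0.png"),cv2.COLOR_BGR2GRAY)
o=np.array([.5257,.1217,.2])
for n,l in(("flange",(0,0,0)),("bot",(0,0,-.1)),("tip -x",(-.016,0,-.097)),("tip +x",(.016,0,-.097)),("tip +y",(0,.016,-.097)),("tip -y",(0,-.016,-.097))):print(n,proj(s,o+l).round(1))
print(i[226:248,276:298])
print(proj(s,[.4878-.0,-.1558,.078]))
E
```

```text
flange [[284.6 221.1]]
bot [[286.9 239.9]]
tip -x [[290.7 241.1]]
tip +x [[282.9 237.6]]
tip +y [[284.3 242.5]]
tip -y [[289.3 236.2]]
[[ 37  47  58  75  93 117 135 147 160 167 161 157  96  44  36  47  57  64
   59  54  41  23]
 [ 32  30  31  34  44  60  77 100 125 133 129 121  64  36  34  49  60  64
   69  58  31  27]
 [ 29  31  28  26  30  30  35  55  74  80  77  65  39  32  37  41  49  61
   68  61  34  20]
 [ 32  30  34  25  25  30  25  40  59  57  39  39  25  21  30  42  42  51
   56  44  32  23]
 [ 30  34  27  32  27  26  31  37  52  59  30  32  30  25  27  32  34  41
   39  27  20  26]
 [ 31  24  25  19  26  28  27  31  53  57  37  29  29  24  29  27  25  28
   24  26  26  26]
 [ 21  32  31  17  28  28  33  33  48  59  40  29  31  30  25  22  26  27
   24  21  23  27]
 [ 30  29  28  28  26  24  24  30  45  62  42  28  28  32  23  30  21  27
   23  23  21  25]
 [ 22  27  30  32  29  28  28  27  50  60  39  29  27  26  21  24  23  19
   28  22  21  22]
 [ 33  27  30  33  25  29  26  29  42  57  44  30  23  29  32  24  27  25
   23  27  21  28]
 [ 32  25  27  24  24  25  31  28  
[... 411 characters left out ...]
   23  30  22  28]
 [119 110 112 111  91  87  72  52  47  51  48  37  23  31  11  29  23  25
   28  25  26  27]
 [127 124 120 113 109 101  87  83  97  73  50  45  32  22  28  24  25  23
   26  26  28  27]
 [129 129 131 130 127 116 109 116 113  95  90  96  66  44  37  27  27  25
   20  19  25  25]
 [127 130 130 129 130 127 124 122 117 111 115 113  89  85  72  47  46  32
   27  25  24  24]
 [129 128 129 130 127 119 101  98 106 120 117 111 110 102  87  86 100  76
   52  41  29  23]
 [132 130 130 125 119  91  65  64  75  97 100 106 120 111 107 115 117  96
   97  99  70  46]
 [124 126 119 102  90  61  56  57  60  60  66  72  98 108 123 120 121 111
  117 117  95  88]]
[[334.49710701 197.14873895]]
```

The data contradicts my assumption about the rod. In the first scene image the hook foot lies at (282,238) with the shank at x≈285, so the nose points to tool −x, towards the stand's post. The wrist crop agrees: the shank ends at (297,415) with no nose in front of it. I'll rise, cross to the other side of the tab and feel again.

```bash

python3 -m crank '{"dp":[[0,0,-1.5],[0,0,-1.5],[0,0,-0.3],[0,0,0],[0.8,0.1,0],[0.8,0,0],[0,0,0],[0,0,0]],"roll":[0,0,0,0,0,0,0,0],"gripper":[0,0,0,0,0,0,0,0]}'
python3 -m crank '{"dp":[[0,0,0.6],[0,0,0.6],[0,0,0],[0,0,0]],"roll":[0,0,0,0],"gripper":[0,0,0,0]}'
```

```text
time_s: 16.4
ee_pos: [0.4715, -0.1584, 0.227]
orientation: [-0.111, 0.994, 0.0, -0.0]
contact_force: [0.2, 0.4, -1.2]
opening: 0.015
grasp_force: 78.4
time_s: 16.8
ee_pos: [0.4719, -0.1583, 0.2149]
orientation: [-0.112, 0.994, 0.0, -0.0]
contact_force: [0.0, -0.1, -0.7]
opening: 0.0154
grasp_force: 78.4
```

```bash

python3 -m crank '{"dp":[[0,0,0.2],[0,0,0],[0,0,0]],"roll":[0,0,0],"gripper":[0,0,0]}'| grep -E "ee|contact"
python3 -m crank '{"dp":[[0,0,0.1],[0,0,0],[0,0,0]],"roll":[0,0,0],"gripper":[0,0,0]}'| grep -E "ee|contact"
python3 -m crank '{"dp":[[0,0,0.1],[0,0,0],[0,0,0]],"roll":[0,0,0],"gripper":[0,0,0]}'| grep -E "time|ee|contact"
```

```text
ee_pos: [0.4721, -0.1584, 0.2134]
contact_force: [0.9, 0.6, -0.9]
ee_pos: [0.472, -0.1584, 0.2123]
contact_force: [0.0, -0.4, -0.5]
time_s: 17.7
ee_pos: [0.472, -0.1584, 0.2112]
contact_force: [-0.4, 0.3, -1.5]
```

```bash

python3 -m crank '{"dp":[[0,0,0.1],[0,0,0],[0,0,0]],"roll":[0,0,0],"gripper":[0,0,0]}'| grep -E "ee|contact"
python3 -m crank '{"dp":[[0,0,0.1],[0,0,0],[0,0,0]],"roll":[0,0,0],"gripper":[0,0,0]}'| grep -E "time|ee|contact"
```

```text
ee_pos: [0.472, -0.1584, 0.2103]
contact_force: [-0.5, 0.7, -1.1]
time_s: 18.3
ee_pos: [0.472, -0.1584, 0.2093]
contact_force: [0.3, -0.5, -1.4]
```

```bash

python3 -m crank '{"dp":[[0,0,0.1],[0,0,0],[0,0,0]],"roll":[0,0,0],"gripper":[0,0,0]}'| grep -E "ee|contact"
python3 -m crank '{"dp":[[0,0,0.1],[0,0,0],[0,0,0]],"roll":[0,0,0],"gripper":[0,0,0]}'| grep -E "ee|contact"
python3 -m crank '{"dp":[[0,0,0.1],[0,0,0],[0,0,0]],"roll":[0,0,0],"gripper":[0,0,0]}'| grep -E "time|ee|contact"
```

```text
ee_pos: [0.472, -0.1584, 0.2083]
contact_force: [-0.2, -0.6, -1.3]
ee_pos: [0.472, -0.1584, 0.2073]
contact_force: [-0.3, 0.1, -0.8]
time_s: 19.2
ee_pos: [0.4721, -0.1585, 0.2064]
contact_force: [0.4, 0.7, -0.3]
```

```bash

python3 -m crank '{"dp":[[0,0,0.1],[0,0,0],[0,0,0]],"roll":[0,0,0],"gripper":[0,0,0]}'| grep -E "time|ee|contact"
```

```text
time_s: 19.5
ee_pos: [0.4721, -0.1585, 0.2054]
contact_force: [-0.2, -0.0, 0.7]
```

```bash

python3 -m crank '{"dp":[[0,0,0],[0,0,0]],"roll":[0,0],"gripper":[0,0]}'| grep -E "time|ee|contact"
python3 -m crank '{"dp":[[0,0,0.1],[0,0,0],[0,0,0]],"roll":[0,0,0],"gripper":[0,0,0]}'| grep -E "time|ee|contact"
python3 -m crank '{"dp":[[0,0,0],[0,0,0]],"roll":[0,0],"gripper":[0,0]}'| grep -E "time|ee|contact"
```

```text
time_s: 19.7
ee_pos: [0.4721, -0.1585, 0.2054]
contact_force: [-0.3, 0.2, 0.4]
time_s: 20.0
ee_pos: [0.4721, -0.1585, 0.2044]
contact_force: [-0.3, -0.7, 1.5]
time_s: 20.2
ee_pos: [0.4721, -0.1585, 0.2044]
contact_force: [-0.5, -0.1, 0.7]
```

Contact with the tab's sprung top is at TCP z≈0.2066, so its top edge is at about 0.088. For mid-window entry TCP z should be ≈0.1906.

```bash

python3 -m crank '{"dp":[[0,0,-0.8],[0,0,0],[0.6,0.05,0],[0.6,0.05,0],[0.55,0,0],[0,0,0],[0,0,0]],"roll":[0,0,0,0,0,0,0],"gripper":[0,0,0,0,0,0,0]}' | grep -E "ee|contact"
python3 -m crank '{"dp":[[0,0,0.8],[0,0,0.8],[0,0,0.58],[0,0,0],[0,0,0],[0,0,0]],"roll":[0,0,0,0,0,0],"gripper":[0,0,0,0,0,0]}'| grep -E "ee|contact"
python3 -m crank '{"dp":[[0,0,0],[0,0,0]],"roll":[0,0],"gripper":[0,0]}'| grep -E "time|ee|contact"
```

```text
ee_pos: [0.4545, -0.1614, 0.2123]
contact_force: [-0.5, -0.7, -1.1]
ee_pos: [0.4549, -0.1614, 0.1906]
contact_force: [0.3, 0.0, -1.2]
time_s: 21.7
ee_pos: [0.4549, -0.1614, 0.1908]
contact_force: [-0.0, 0.1, -0.9]
```

```bash

python3 -m crank '{"dp":[[-0.3,0,0.02],[0,0,0],[0,0,0]],"roll":[0,0,0],"gripper":[0,0,0]}'| grep -E "ee|contact"
python3 -m crank '{"dp":[[-0.15,0,0],[0,0,0],[0,0,0]],"roll":[0,0,0],"gripper":[0,0,0]}'| grep -E "ee|contact"
python3 -m crank '{"dp":[[-0.1,0,0],[0,0,0],[0,0,0]],"roll":[0,0,0],"gripper":[0,0,0]}'| grep -E "ee|contact"
```

```text
ee_pos: [0.4578, -0.1606, 0.1904]
contact_force: [0.7, -0.6, -0.4]
ee_pos: [0.4592, -0.1603, 0.1903]
contact_force: [0.8, -0.2, -1.5]
ee_pos: [0.4601, -0.1601, 0.1903]
contact_force: [-0.1, 0.3, -0.7]
```

```bash

python3 -m crank '{"dp":[[-0.1,0,0],[0,0,0],[0,0,0]],"roll":[0,0,0],"gripper":[0,0,0]}'| grep -E "ee|contact"
python3 -m crank '{"dp":[[-0.1,0,0],[0,0,0],[0,0,0]],"roll":[0,0,0],"gripper":[0,0,0]}'| grep -E "time|ee|contact"
```

```text
ee_pos: [0.4611, -0.1599, 0.1903]
contact_force: [-0.2, -0.3, -1.5]
time_s: 23.2
ee_pos: [0.4621, -0.1596, 0.1903]
contact_force: [1.0, 0.4, -1.1]
```

```bash

python3 -m crank '{"dp":[[-0.1,0,0],[0,0,0],[0,0,0]],"roll":[0,0,0],"gripper":[0,0,0]}'| grep -E "ee|contact"
python3 -m crank '{"dp":[[-0.1,0,0],[0,0,0],[0,0,0]],"roll":[0,0,0],"gripper":[0,0,0]}'| grep -E "time|ee|contact"
```

```text
ee_pos: [0.4631, -0.1594, 0.1903]
contact_force: [0.6, 1.4, -1.9]
time_s: 23.8
ee_pos: [0.464, -0.1592, 0.1903]
contact_force: [-0.3, -0.0, -0.3]
```

```bash

python3 -m crank '{"dp":[[-0.2,0,0],[0,0,0],[0,0,0]],"roll":[0,0,0],"gripper":[0,0,0]}'| grep -E "ee|contact"
python3 -m crank '{"dp":[[-0.2,0,0],[0,0,0],[0,0,0]],"roll":[0,0,0],"gripper":[0,0,0]}'| grep -E "time|ee|contact"
```

```text
ee_pos: [0.466, -0.1587, 0.1903]
contact_force: [0.4, -0.1, -1.1]
time_s: 24.4
ee_pos: [0.468, -0.1583, 0.1903]
contact_force: [-0.6, -0.7, -0.6]
```

```bash

python3 -m crank '{"dp":[[-0.2,0,0],[0,0,0],[0,0,0]],"roll":[0,0,0],"gripper":[0,0,0]}'| grep -E "ee|contact"
python3 -m crank '{"dp":[[-0.2,0,0],[0,0,0],[0,0,0]],"roll":[0,0,0],"gripper":[0,0,0]}'| grep -E "time|ee|contact"
```

```text
ee_pos: [0.4699, -0.1579, 0.1903]
contact_force: [-1.2, 0.4, -0.7]
time_s: 25.0
ee_pos: [0.4718, -0.1574, 0.1903]
contact_force: [-0.7, 1.1, -1.3]
```

The nose is through the window with no sideways load. Lifting slowly.

```bash

python3 -m crank '{"dp":[[0,0,-0.2],[0,0,-0.2],[0,0,0],[0,0,-0.1],[0,0,-0.1],[0,0,-0.1],[0,0,0],[0,0,0]],"roll":[0,0,0,0,0,0,0,0],"gripper":[0,0,0,0,0,0,0,0]}'| grep -E "ee|contact"
python3 -m crank '{"dp":[[0,0,-0.1],[0,0,-0.1],[0,0,0],[0,0,0]],"roll":[0,0,0,0],"gripper":[0,0,0,0]}'| grep -E "time|ee|contact"
```

```text
ee_pos: [0.4716, -0.1573, 0.1971]
contact_force: [-0.2, -0.4, -2.9]
time_s: 26.2
ee_pos: [0.4719, -0.1575, 0.1994]
contact_force: [-0.0, -0.3, -4.1]
```

```bash

python3 -m crank '{"dp":[[0,0,-0.3],[0,0,-0.5],[0,0,-0.8],[0,0,-1],[0,0,-1],[0,0,-1],[0,0,-1],[0,0,-1]],"roll":[0,0,0,0,0,0,0,0],"gripper":[0,0,0,0,0,0,0,0]}'| grep -E "ee|contact"
```

```text
ee_pos: [0.4718, -0.1574, 0.2664]
contact_force: [-0.5, 0.1, -3.6]
```

```bash

python3 -m crank '{"dp":[[0,0,-1.2],[0,0,-1.5],[0,0,-1.5],[0,0,-1.5],[0,0,-1.5],[0,0,-1.2],[0,0,-1],[0,0,-0.5]],"roll":[0,0,0,0,0,0,0,0],"gripper":[0,0,0,0,0,0,0,0]}'| grep -E "ee|contact"
python3 -m crank '{"dp":[[0,0,0],[0,0,0]],"roll":[0,0],"gripper":[0,0]}'| grep -E "time|ee|contact"
python3 - <<'E'
from h import *
# waypoint: out of the mouth 85 mm from the seat TCP pose
goto([.5256-.085*.997,.1204-.085*.078,.36])
cv2.imwrite("pics/s5.png",cv2.resize(get_image("scene")["img"][140:260,250:400],None,fx=5,fy=5)[:,:,::-1])
E
```

```text
ee_pos: [0.472, -0.1575, 0.3655]
contact_force: [0.2, -0.3, -2.8]
time_s: 28.0
ee_pos: [0.4715, -0.1572, 0.3639]
contact_force: [-0.5, -0.7, -2.3]
t 28.0 pos [ 0.4715 -0.1572  0.3639] yaw 192.8 tilt [-0.0009  0.0006] F [-0.49 -0.74 -2.34] M [-0.004  0.011 -0.008] grip 78.1 0.015
dp cm [-3.02 27.11  0.4 ]
```

```bash
python3 -m crank '{"dp":[[0,0,0]],"roll":[0],"gripper":[0]}'| grep contact
python3 -m crank '{"dp":[[0,0,0]],"roll":[0],"gripper":[0]}'| grep contact
python3 -m crank '{"dp":[[0,0,0]],"roll":[0],"gripper":[0]}'| grep contact
python3 - <<'E'
from h import *
s=get_image("scene");a=cv2.cvtColor(s["img"],cv2.COLOR_RGB2GRAY)
x=np.array([.975,.222]);c=np.array([.4715,-.1572])+.008*x
print("deck/bottom px",proj(s,[[*c,.21],[*c,.178],[*(c+.035*x),.21],[*(c-.035*x),.21]]).round())
u,v=proj(s,[[*c,.2]])[0].astype(int)
print(a[v-22:v+22:2,u-24:u+26:2])
E
```

```text
contact_force: [0.4, 0.1, -2.9]
contact_force: [0.6, -0.4, -1.8]
contact_force: [-0.3, -0.2, -3.5]
deck/bottom px [[336. 173.]
 [336. 179.]
 [327. 171.]
 [346. 175.]]
[[ 49  55  50  54  50  49  48  43  36  41  33  36  42  67  34  35  32  34
   38  62  33  30  28  31  45]
 [ 50  50  49  51  49  46  45  56  37  36  37  33  46  65  46  37  26  34
   30  29  42  39  29  33  46]
 [ 48  53  46  51  48  48  48  45  44  36  35  32  49  58  50  44  31  27
   34  31  32  47  31  33  50]
 [ 49  52  46  51  49  47  53  46  49  58  33  40  46  62  47  41  39  32
   30  30  25  32  50  47  48]
 [ 54  51  46  49  48  44  47  47  43  44  38  62  67  58  39  32  50  42
   23  31  34  27  43  40  45]
 [ 52  51  43  52  49  50  49  49  42  46  49  69 134  72  68  56  44  37
   30  31  32  39  40  28  46]
 [ 51  49  51  46  44  46  51  47  43  59  74 133 137  73  63  54  40  39
   30  37  37  40  23  31  48]
 [ 47  45  46  52  47  46  50  44  83 143 157 153  83  78  69  50  41  37
   34  38  42  28  29  26  43]
 [ 47  48  42  48  46  45  47  52 156 206 207 122  75 135 134  81  66  55
   35  36  26  23  
[... 677 characters left out ...]
85  79  71  65  63  67  83  88  42  27
   27  25  29  30  28  25  29]
 [ 33  32  37  36  33  37 123 139  73  76  82  73  77  77  87  79  70  69
   61  57  30  31  28  21  28]
 [ 32  31  32  28  34  49 174  87  70  79  76  73  73  70  73  69  67  68
   71  64  28  28  28  25  26]
 [ 36  31  32  32  34  96 151  70  70  79  77  70  71  72  72  70  69  70
   68  42  27  33  27  24  26]
 [ 34  26  32  34  38 153 108  69  68  76  77  76  73  71  73  69  72  70
   68  36  24  31  30  21  31]
 [ 25  27  33  30  70 151  77  69  67  75  80  77  67  73  72  71  74  71
   63  30  33  23  32  32  25]
 [ 29  31  28  33 114 150 146  99  84  80  77  80  74  73  71  71  70  68
   65  34  21  25  30  25  23]]
```

The bright deck is hanging below the hook at about (336,173) in the scene, and Fz agrees, so the cassette is on the hook. Turning to the stand's heading and carrying it over to the fork's mouth.

```bash

python3 -m crank '{"dp":[[0,0,0],[0,0,0],[0,0,0],[0,0,0]],"roll":[1.5,2.7,2.6,1.5],"gripper":[0,0,0,0]}'| grep -E "ee|contact"
python3 -m crank '{"dp":[[0.2,0.8,0],[0.2,1.5,0],[0.3,2.2,0],[0.3,2.5,0],[0.3,2.7,0],[0.2,2.7,0],[0.2,2.7,0],[0.2,2.7,0]],"roll":[0,0,0,0,0,0,0,0],"gripper":[0,0,0,0,0,0,0,0]}'| grep -E "ee|contact"
python3 -m crank '{"dp":[[0,2.7,0],[0,2.5,0],[0,2,0],[0,1.2,0],[0,0.7,0],[0,0.3,0],[0,0,0],[0,0,0]],"roll":[0,0,0,0,0,0,0,0],"gripper":[0,0,0,0,0,0,0,0]}'| grep -E "ee|contact"
python3 -m crank '{"dp":[[0,0,0],[0,0,0]],"roll":[0,0],"gripper":[0,0]}'| grep -E "time|contact"
python3 -c "
from h import *
goto([.5256-.095*.997,.1204-.095*.078,.225])"
```

```text
ee_pos: [0.4718, -0.1574, 0.3643]
contact_force: [0.4, -0.0, -3.3]
ee_pos: [0.4377, 0.0207, 0.3644]
contact_force: [0.3, -1.1, -3.6]
ee_pos: [0.4317, 0.1117, 0.3643]
contact_force: [-0.6, 0.2, -2.5]
time_s: 30.6
contact_force: [0.5, 0.7, -3.4]
t 30.6 pos [0.4317 0.1117 0.3643] yaw 184.44 tilt [-0.0001 -0.0001] F [ 0.48  0.66 -3.4 ] M [-0.019 -0.042 -0.066] grip 78.0 0.0149
dp cm [ 0.07  0.14 13.93]
```

```bash

python3 -m crank '{"dp":[[0,0.14,0.8],[0,0,1.6],[0,0,2.3],[0,0,2.5],[0,0,2.5],[0,0,2.1],[0,0,1.3],[0,0,0.7]],"roll":[0,0,0,0,0,0,0,0],"gripper":[0,0,0,0,0,0,0,0]}'| grep -E "ee|contact"
python3 -m crank '{"dp":[[0,0,0],[0,0,0],[0,0,0],[0,0,0]],"roll":[0,0,0,0],"gripper":[0,0,0,0]}'| grep -E "time|contact"
python3 -c "
from h import *
goto([.5256,.1204,.225])"
```

```text
ee_pos: [0.4305, 0.1135, 0.2247]
contact_force: [-0.3, 0.1, -2.7]
time_s: 31.8
contact_force: [-0.3, 0.4, -1.9]
t 31.8 pos [0.432  0.1137 0.2271] yaw 184.5 tilt [0.0019 0.    ] F [-0.29  0.37 -1.87] M [-0.027  0.046 -0.006] grip 78.2 0.0151
dp cm [-9.39 -0.06  0.22]
```

```bash

python3 -m crank '{"dp":[[-0.6,0,0],[-1.2,-0.05,0],[-1.5,0,0],[-1.5,0,0],[-1.2,0,0],[-0.6,0,0],[0,0,0],[0,0,0]],"roll":[0,0,0,0,0,0,0,0],"gripper":[0,0,0,0,0,0,0,0]}'| grep -E "ee|contact"
python3 -m crank '{"dp":[[-0.5,0,0],[-0.8,0,0],[-0.8,0,0],[-0.5,0,0],[-0.2,0,0],[0,0,0],[0,0,0],[0,0,0]],"roll":[0,0,0,0,0,0,0,0],"gripper":[0,0,0,0,0,0,0,0]}'| grep -E "ee|contact"
python3 -m crank '{"dp":[[0,0,0],[0,0,0]],"roll":[0,0],"gripper":[0,0]}'| grep -E "time|contact"
python3 -c "
from h import *
goto([.5256,.1204,.2157])"
```

```text
ee_pos: [0.4966, 0.1183, 0.226]
contact_force: [-0.2, -0.5, -4.1]
ee_pos: [0.5247, 0.1205, 0.2262]
contact_force: [-0.2, -0.3, -2.2]
time_s: 33.6
contact_force: [-0.2, -0.1, -1.8]
t 33.6 pos [0.525  0.1205 0.2264] yaw 184.5 tilt [0.     0.0001] F [-0.15 -0.06 -1.81] M [0.007 0.058 0.023] grip 78.2 0.0148
dp cm [-0.05 -0.02  1.07]
```

```bash

python3 -m crank '{"dp":[[-0.05,0,0.3],[0,0,0.3],[0,0,0.2],[0,0,0.1],[0,0,0],[0,0,0]],"roll":[0,0,0,0,0,0],"gripper":[0,0,0,0,0,0]}'| grep -E "ee|contact"
python3 -m crank '{"dp":[[0,0,0.1],[0,0,0],[0,0,0]],"roll":[0,0,0],"gripper":[0,0,0]}'| grep -E "ee|contact"
python3 -m crank '{"dp":[[0,0,0.05],[0,0,0],[0,0,0]],"roll":[0,0,0],"gripper":[0,0,0]}'| grep -E "time|ee|contact"
```

```text
ee_pos: [0.5257, 0.1205, 0.2173]
contact_force: [-0.1, -0.1, -2.6]
ee_pos: [0.5257, 0.1205, 0.2163]
contact_force: [0.2, -0.5, -3.0]
time_s: 34.8
ee_pos: [0.5256, 0.1205, 0.2158]
contact_force: [0.3, 0.3, -3.6]
```

```bash

python3 -m crank '{"dp":[[0,0,0.05],[0,0,0],[0,0,0]],"roll":[0,0,0],"gripper":[0,0,0]}'| grep -E "ee|contact"
python3 -m crank '{"dp":[[0,0,0.05],[0,0,0],[0,0,0]],"roll":[0,0,0],"gripper":[0,0,0]}'| grep -E "ee|contact"
python3 -m crank '{"dp":[[0,0,0.05],[0,0,0],[0,0,0]],"roll":[0,0,0],"gripper":[0,0,0]}'| grep -E "time|ee|contact"
```

```text
ee_pos: [0.5257, 0.1206, 0.2157]
contact_force: [-1.7, -0.7, 1.4]
ee_pos: [0.5257, 0.1206, 0.2157]
contact_force: [-2.9, -0.4, 5.5]
time_s: 35.7
ee_pos: [0.5257, 0.1206, 0.2157]
contact_force: [-2.9, -0.3, 7.3]
```

Seated at the original height. Relieving the press and opening.

```bash

python3 -m crank '{"dp":[[0,0,-0.08],[0,0,0],[0,0,0],[0,0,0],[0,0,0],[0,0,0]],"roll":[0,0,0,0,0,0],"gripper":[0,0,0.25,0.3,0.5,0.6]}' 20| grep -E "ee|contact|open"
python3 -m crank '{"dp":[[0,0,0],[0,0,0],[0,0,0],[0,0,0]],"roll":[0,0,0,0],"gripper":[0.8,1,1,1]}'| grep -E "ee|contact|open"
python3 -m crank '{"dp":[[0,0,-1],[0,0,-2],[0,0,-3],[0,0,-3],[0,0,-3],[0,0,-2],[0,0,0],[0,0,0]],"roll":[0,0,0,0,0,0,0,0],"gripper":[1,1,1,1,1,1,1,1]}'| grep -E "time|ee|contact"
python3 - <<'E'
from h import *
s,e,R=st();d=get_image("wrist")
w=dict(T=np.array(d["T_tool_cam"]),K=np.array(d["camera_matrix"]),e=e,R=R)
def wproj(p):
    c=np.linalg.inv(w["T"])@np.append(R.T@(np.array(p)-e),1);u=w["K"]@c[:3];return (u[:2]/u[2])
print("handle top exp",wproj([.5257,.1217,.26]).round(1),"deck exp",[wproj([.5337+k,.1217,.0625]).round(0) for k in(-.035,.035)])
g=cv2.cvtColor(d["img"],cv2.COLOR_RGB2GRAY);u,v=wproj([.5257,.1217,.26]).astype(int)
print(g[v-24:v+26:2,u-36:u+38:3])
cv2.imwrite("pics/w6.png",d["img"][:,:,::-1])
E
```

```text
ee_pos: [0.5258, 0.1205, 0.2149]
contact_force: [-0.0, -0.5, -0.3]
opening: 0.051
ee_pos: [0.5257, 0.1206, 0.2151]
contact_force: [0.0, -0.4, 0.3]
opening: 0.0853
time_s: 37.5
ee_pos: [0.5254, 0.1206, 0.3554]
contact_force: [-0.3, 0.4, -1.3]
handle top exp [321.1 196.4] deck exp [array([322., 131.]), array([317., 185.])]
[[185 203 195 169 140 123 122 118 118  85  82  84  82  83 226 239 255 255
  255 255 216 213 149 133  37]
 [184 203 208 165 144 176 132 121  66  49  52  54  54  53 121 255 255 255
  255 255 214 213 156 133  33]
 [191 201 206 155 146 254 252 118  51  54  58  47  57  50  72 255 234 255
  255 255 215 213 186 124  35]
 [172 203 206 154 137 254 237 122  48  54  59  60  62  59  71 255 235 255
  255 255 214 212 186 115  36]
 [187 202 206 252 126 254 238 120  58  68  70  67  69  70  73 255 253 255
  255 255 212 211 164  98  38]
 [187 203 208 255 129 255 253 126  58  72  68  72  69  72  66 255 255 255
  255 255 219 212 173  96  39]
 [172 203 205 255 146 255 255 230  56  58  61  58  59  59  63 236 255 255
  255 255 219 210 156  92  39]
 [174 202 206 212 201 255 255 226  76  73 
[... 1148 characters left out ...]
30 190 163 165 167 163 201 255 255 255
  255  44  36  38  39  40  42]
 [ 33  36  39  41  44 252 255 255 255 240 109 110 114  99 237 255 255 255
  255  42  41  41  39  37  33]
 [ 45  39  41  39  42 251 255 255 255 239 108 109 108 100 236 255 255 255
  255  42  38  38  41  39  35]
 [ 39  39  35  41  46 250 255 255 255 239 108 111 108 103 235 255 255 255
  255  49  38  44  40  38  36]
 [ 40  41  42  45  43 250 254 255 255 239 115 111 110 103 237 255 255 255
  253  41  38  33  31  40  42]
 [ 40  42  46  42  42 249 254 255 255 238 108 110 110 107 237 255 255 255
  253  40  36  39  37  40  41]
 [ 36  41  47  44  47 249 254 255 255 238 107 110 109 109 238 255 255 255
  252  40  41  39  39  42  38]]
```

```bash
python3 -m crank '{"dp":[[0,0,0],[0,0,0],[0,0,0],[0,0,0],[0,0,0],[0,0,0],[0,0,0],[0,0,0]],"roll":[0,0,0,0,0,0,0,0],"gripper":[1,1,1,1,1,1,1,1]}'|grep time; python3 -c "
from cell import order
print(order.finish_job())"
```

```text
time_s: 38.35
the job is handed in; nothing more can be done
None
```

The rod is back in its stand with the cassette hanging on the hook, and I handed the job in at 38.35 s; the last wrist camera check showed the rod upright and the cassette below it, but no verdict came back.

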